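Fold out the inspection lamp's prop leg and stand it up to light the headlamp

TASK

Get the inspection lamp ready for work on the grey headlamp: while the lamp still sits in its charging cradle, swing the steel prop leg on its back all the way out to its stop without straining it. Then lift the lamp out and stand it on the bench on its foot and prop leg, about 25 cm from the bulb holder on the headlamp's back and with its white face turned squarely towards it. Leave the headlamp and the tools lying around where they are.

Things in the scene. Friction and masses are not known exactly. Their poses are not given: they have to be found in the camera images.
- lamp: Inspection lamp, 0.55 kg: grey panel 100 wide, 155 high, 30 mm thick, leaning back, on a black rubber foot (34 mm deep, 92 wide, 22 high). Origin: centre of the foot's underside. -x: where the white face looks (level); +x back; z up; y across. z is vertical in the cradle and when it stands properly; the panel then leans 25 degrees to +x. It falls backwards unless the leg is fully out.
- lamp_top (a point): Middle of the panel's top end, 165 mm above and 77 mm behind (+x) the lamp's origin. From here the panel runs down in direction (-0.423, 0, -0.906) of the lamp's axes for 155 mm; its faces are flat and parallel, and this plain end can be gripped across the 30 mm thickness.
- prop_leg: U-shaped leg of 9 mm steel bar on the lamp's back: two side bars 135 mm long, at y = +-78 mm (the panel ends at 50: push them from the front past its edges), with 13 mm rubber feet, and a cross bar behind the panel 52 mm from the hinge. Origin: middle of the hinge axis, 82 mm behind and 127 mm above the lamp's origin; axis along the lamp's y. It bends if a gripper loads it with over 40 N.
- leg_hinge (a joint): Opening of the leg, rad: 0 folded flat on the panel's back, 0.90 at its stop; it starts a little ajar. Opening swings the feet away from the lamp's back (+x) and up: at value q each bar runs from the hinge axis in direction (sin(q-0.436), 0, -cos(q-0.436)) of the lamp's axes. A friction hinge (0.14 N m) holds it wherever it is left.
- leg_bar_left (a point): Centre line of the side bar at the lamp's +y side, 55 mm from the hinge axis; moves with the leg.
- leg_bar_right (a point): Centre line of the side bar at the lamp's -y side, 55 mm from the hinge axis; moves with the leg.
- leg_foot (a point): Midpoint between the leg's two rubber feet, at the ends of the bars' centre lines; 7 mm above the bench when the lamp stands properly, 143 mm behind the lamp's origin.
- cradle: Black charging cradle fixed to the bench, 112 mm wide, x from -41 to 109 mm. Origin: on the bench below the docked lamp's origin; same axes. A pocket (floor 20 mm above the bench, walls up to 35 mm, about 2 mm of play all round, so the lamp may lean a few degrees off) takes the lamp's foot; a sloping rest 64 mm wide and about 100 mm high supports the panel's back. The lamp comes out straight up.
- headlamp_grey: Car headlamp housing lying lens down, 191 (x) x 291 (y) x 160 mm, 0.9 kg, loose. Origin: centre of the underside.
- bulb_holder (a point): The round bulb holder in the middle of the headlamp's back, on top, 124 mm above the bench. The housing reaches up to 125 mm from it to the sides (level).
- grease_tin: Grease tin, 69 mm across, 54 mm high, loose, bystander.
- tape_measure: Tape measure, 74 x 58 x 32 mm, loose, bystander.
- tail_lens_1: Red and amber tail lamp lens, 150 mm (its y) x 68 x 41 mm, loose, bystander; origin: centre of the underside. (Flat hand tools lie along the bench's front edge, nearer to the robot than x = 0.37; a tall carton stands behind, from x = 0.65 on.)

How it is judged:
On the way, in this order (a step that is already met when the one before it is completed fails the run):
1. the prop leg is out at its stop while the lamp still sits in the cradle (value of joint leg_hinge above 0.85 rad and distance between lamp and cradle below 0.026 m and angle between lamp's own z axis and vertical below 0.12 rad), for 0.2 s.
2. the lamp is lifted clear of the cradle (height (world z) of lamp above 0.05 m), for 0.1 s.
At the end, for the whole second after the job is handed in: The lamp stands still on the bench on its foot and both feet of the prop leg (leg within 0.05 rad of its stop, lamp frame within 4 degrees of upright), its origin 190 to 320 mm (level) from the bulb holder, which lies in front of its face and less than 70 mm to either side of its middle line (value of joint leg_hinge above 0.85 rad and height (world z) of lamp below 0.006 m and angle between lamp's own z axis and vertical below 0.07 rad and height (world z) of leg_foot below 0.013 m and horizontal distance between lamp and bulb_holder between 0.19 and 0.32 m and x of bulb_holder in the frame of lamp below -0.15 m and y of bulb_holder in the frame of lamp between -0.07 and 0.07 m and linear speed of lamp below 0.02 m/s); the robot touches nothing.
It fails at once if the gripper strains the prop leg with more than 40 N (contact force between the fingers and prop_leg above 40 N).
It fails at once if the lamp tips over or is tilted by more than 40 degrees (angle between lamp's own z axis and vertical above 0.7 rad).
It fails at once if the headlamp is moved by more than 20 mm (distance of headlamp_grey from where it was at the start of the episode above 0.02 m).
It fails at once if a bystander is moved by more than 30 mm (distance of any of grease_tin, tape_measure, tail_lens_1 from where it was at the start of the episode above 0.03 m).
It also fails if it takes over 51 s, if anything falls off the work surface, if the arm or the gripper's body presses on something with over 40 N, if the wrist force passes 120 N, or if a joint passes its speed limit or range.

ROBOT

A 6-joint arm with a two-finger parallel gripper is mounted at the origin on a cart in front of the work surface, level with it; the furniture and walls round the work are solid. World frame = base frame: x ahead of the robot, y to its left, z up, the work surface at z = 0. Lengths are in m, angles in rad, forces in N, time in s.
With the tool pointing down it reaches from about 0.35 to 0.85 m from the base axis. Payload 8.1 kg.
Tool frame: the origin (TCP) lies at the very end of the fingers, on their centre line; the grasp point (between the pads) lies 19 mm behind it (arm.tcp_to_grasp is the distance from the TCP to the grasp point, in m); z points along the fingers, y is the direction in which the jaws open and shut (so a half turn about z gives the same grasp; the last joint's range is limited). The gripper opens to 93 mm and grips with 3 to 60 N. Pads are 15 mm wide; open, the fingers measure 128 mm over their backs; the gripper's body (75 mm by 188 mm) begins 65 mm behind the grasp point.
Start: joints at [1.072, 0.13, 1.488, -0, 1.523, -0.085], TCP at [0.241, 0.549, 0.219] pointing down, gripper open.
Joint ranges: [-2.96, 2.96], [-0.89, 2.26], [0.02, 2.5], [-1.34, 4.48], [0, 2.73], [-2.66, 2.66]. Speed limits (rad/s): [2.39, 2.39, 2.79, 3.14, 3.14, 3.14].

INTERFACE

Orientations are given as a unit quaternion [x, y, z, w].
In Python, from workcell import arm, vision, silhouettes gives the robot as it stands. The module is installed in compiled form; this text tells all that it offers. Calls block until the motion is done:
- arm.reach(position, orientation): joint-space move of the TCP to a pose.
- arm.line_to(position, velocity=0.15, ori=None, threshold=None): straight line of the TCP; ori=None keeps the orientation; velocity is the mean speed in m/s. With threshold (N) it stops when the force on the tool has changed by that much, and returns True; else False.
- arm.move_joints(angles): joint-space move.
- arm.command_gripper(opening): finger opening in m; the grip force is fixed at half the most; returns when the fingers have stopped.
- arm.pause(seconds).
- arm.inverse_kinematics(position, orientation): joint angles nearest the present ones, or None.
- arm.sense(): the state.
- vision.read_camera(name): name is "scene" or "top" or "wrist"; returns a dict with "image" (384x512x3 uint8, red, green, blue), "fx", "fy", "cx", "cy" (pixels), "dist" ([k1, k2, p1, p2, k3] as OpenCV has them; the pictures are not rectified), "R" (3x3) and "t" (3): a world point X has camera coordinates R X + t. Camera axes: x right, y down, z forward; pixel columns grow to the right and rows downward; lengths in m; the calibration is good to about 2 mm. A picture is of the moment at which its call begins. There is no depth.
A pose or a line that the arm cannot do raises arm.Unreachable and nothing moves.
- arm.finish_job(): hands the job in, once; it reports no verdict.
Trained networks look in the newest picture that a camera, given by its name, has taken for a name from the list of things; names that differ only in an ending like _2 or _b are one class to them, and where a whole thing is asked for, a point or a joint stands for the part that bears it (a point fixed in the world has none). Each returns a list of dicts, best first, with "score" (0 to 1); they miss things now and then, are a little off and sometimes report something else, mostly with a low value. They report only what shows in the picture. A call takes as long as a camera call.
- silhouettes(name, camera): "region" (384x512 bool, what is visible of it) and "extent" ([centre column, centre row, width, height] in pixels, round what is visible of it).
The state is a dict: "time": time; "joint_positions": joint angles; "qvel": joint speeds; "effort": joint torques, N m; "ee_pos": TCP position; "ee_rot": TCP orientation; "force": force on the tool from outside, world axes, zero at the start; "ft_torque": the same for the moment, N m; "gripper_width": finger opening in m.
Only numpy, scipy, OpenCV 4.12 (cv2) and the standard library are available. Lean on these libraries where they do the work, as an engineer would, in place of code of your own. Each camera call takes 0.05 s, during which the arm holds its last target. There are 200 camera calls.

## Working session

There is one attempt and no reset: what is moved stays moved. The work goes in short steps, each a Python script; the robot and the scene stay as the last script left them, time stands still between calls to the robot, and variables do not carry over. Pictures are saved under pics/ and viewed, about 8 in all and at most 12, crops included, and the job is handed in when it is done.

```bash
mkdir -p pics; python3 - <<'E'
from workcell import arm, vision, silhouettes
import cv2,numpy as np,pickle
d={}
for c in ["scene","top"]:
    r=vision.read_camera(c); d[c]=r
    cv2.imwrite(f"pics/{c}0.png",r["image"][:,:,::-1])
    print(c,r["fx"],r["fy"],r["cx"],r["cy"],r["dist"],(-np.array(r["R"]).T@r["t"]).round(3),np.round(r["R"],3).tolist())
    for n in ["lamp","prop_leg","lamp_top","leg_foot","cradle","headlamp_grey","bulb_holder","grease_tin","tape_measure","tail_lens_1"]:
        s=silhouettes(n,c); d[c,n]=s
        print(n,[(round(x["score"],2),np.round(x["extent"],1).tolist(),int(x["region"].sum())) for x in s[:3]])
pickle.dump(d,open("d0.pkl","wb"))
print(arm.sense()["time"],arm.sense()["ee_rot"])
E
```

```text
scene 451.09283995777406 451.09283995777406 259.8017691168182 192.91621321493693 [-0.16644177  0.          0.          0.          0.        ] [ 0.096 -0.593  1.056] [[0.85, -0.526, 0.017], [-0.387, -0.647, -0.656], [0.356, 0.552, -0.754]]
lamp [(0.78, [327.9, 305.7, 75.1, 49.2], 1558), (0.2, [300.0, 226.4, 19.7, 32.4], 431)]
prop_leg [(0.92, [328.9, 311.1, 74.9, 30.1], 310)]
lamp_top [(0.79, [330.7, 305.1, 81.0, 45.8], 1767), (0.16, [256.7, 145.6, 88.0, 70.0], 3504)]
leg_foot [(0.96, [332.0, 310.2, 77.0, 36.0], 338)]
cradle [(0.8, [318.1, 317.4, 59.1, 52.5], 1259)]
headlamp_grey [(0.97, [256.1, 146.8, 89.5, 67.7], 3451)]
bulb_holder [(0.74, [256.3, 146.1, 86.4, 63.1], 3421)]
grease_tin [(0.87, [199.9, 192.4, 26.9, 27.0], 570)]
tape_measure [(0.91, [301.0, 225.7, 19.6, 30.5], 395), (0.32, [328.6, 304.6, 71.5, 46.1], 1580)]
tail_lens_1 [(0.89, [161.5, 165.9, 39.4, 42.1], 902), (0.65, [332.0, 306.2, 83.7, 46.4], 1578)]
top 351.6021372831787 351.6021372831787 246.86372544030908 191.51824295166477 [0.02321048 0.         0.         0.         0.        ] [0.448 0.079 1.15 ] [[-0.012, -1.0, 0.012], [-0.998, 0.011, -0.068], [0.068, -0.013, -0.998]]
lamp [(0.65, [351.2, 196.8, 57.3, 56.2], 2128)]
prop_leg [(0.64, [362.0, 197.4, 35.3, 55.2], 137)]
lamp_top [(0.81, [352.6, 199.5, 59.6, 54.0], 2223), (0.35, [134.1, 243.8, 48.6, 27.5], 1009)]
leg_foot [(0.57, [359.8, 198.1, 36.3, 52.4], 98)]
cradle [(0.67, [335.3, 194.2, 43.2, 42.5], 395)]
headlamp_grey [(0.86, [153.7, 141.2, 90.4, 66.2], 4364)]
bulb_holder [(0.61, [153.3, 140.9, 90.8, 67.5], 4171)]
grease_tin [(0.71, [353.8, 199.3, 61.0, 56.5], 2081), (0.62, [184.4, 226.6, 27.5, 19.5], 407), (0.56, [362.6, 196.5, 39.5, 56.6], 146)]
tape_measure []
tail_lens_1 [(0.85, [134.7, 242.3, 52.3, 25.2], 1048), (0.42, [361.1, 197.8, 42.0, 55.1], 234)]
1.1 [ 2.05413176e-01  9.78675342e-01 -3.29120272e-05 -1.92337500e-05]
```

```bash
python3 - <<'E'
import cv2,numpy as np
a=cv2.imread("pics/scene0.png");b=cv2.imread("pics/top0.png")
cv2.imwrite("pics/ab.png",np.vstack([cv2.resize(b[90:290,80:480],(800,400),interpolation=2)]))
cv2.imwrite("pics/ac.png",cv2.resize(a[90:360,140:400],(770,800*270//260*770//800),interpolation=2)[:600] if 0 else cv2.resize(a[100:350,140:390],(600,600),interpolation=2))
E
```

```text
(no output)
```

View pics/ab.png

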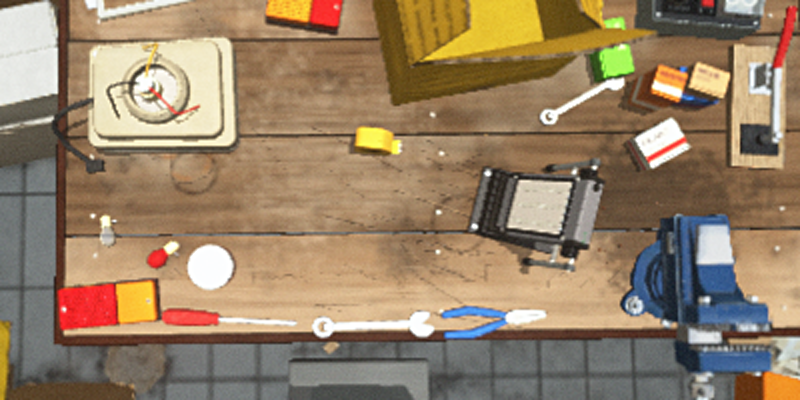

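View pics/ac.png

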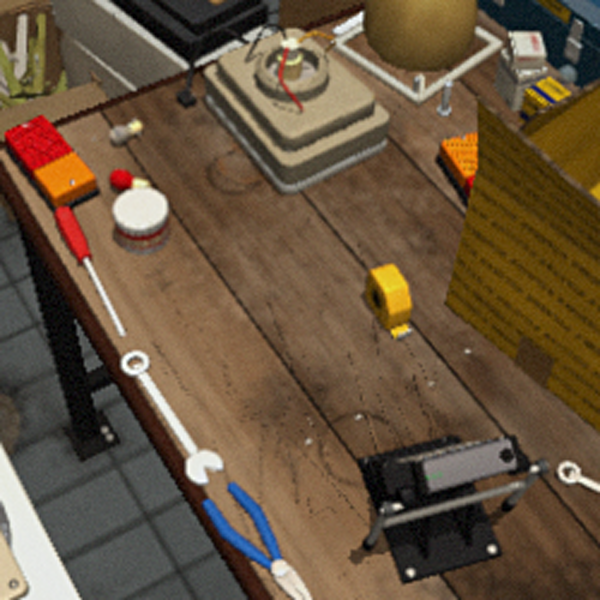

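The top view shows the lamp at about px (351,197). Its white face looks left (+y), with the leg bars near (367,173) and (355,222). The headlamp's bulb holder is at about (157,135) and the tape measure at (268,160). The scene view agrees. Next I'll take a close wrist view and fit a lamp model to the masks.

```bash
cat > h.py <<'E'
import numpy as np, cv2
from scipy.spatial.transform import Rotation as Rn
from scipy.optimize import minimize
def proj(c,X):
    R=np.array(c["R"]);K=np.array([[c["fx"],0,c["cx"]],[0,c["fy"],c["cy"]],[0,0,1]])
    return cv2.projectPoints(np.asarray(X,float).reshape(-1,1,3),cv2.Rodrigues(R)[0],np.array(c["t"],float),K,np.array(c["dist"],float))[0].reshape(-1,2)
def back(c,uv,z):
    K=np.array([[c["fx"],0,c["cx"]],[0,c["fy"],c["cy"]],[0,0,1]]);R=np.array(c["R"])
    n=cv2.undistortPoints(np.array(uv,float).reshape(1,1,2),K,np.array(c["dist"],float))[0,0]
    d=R.T@np.array([*n,1]);o=-R.T@np.array(c["t"]);return o+d*(z-o[2])/d[2]
def box(o,a,b,c):  # centre, half-vectors
    return np.array([o+i*a+j*b+k*c for i in(-1,1) for j in(-1,1) for k in(-1,1)])
T=np.array([.077,0,.165]);D=np.array([-.423,0,-.906]);N=np.array([.906,0,-.423]);Y=np.array([0,1.,0])
H=np.array([.082,0,.127])
def parts(q,leg=True):
    P=[box(T+D*.0775,D*.0775,Y*.05,N*.015)]
    if leg:
        d=np.array([np.sin(q-.436),0,-np.cos(q-.436)]);n=np.array([-d[2],0,d[0]])
        for s in(-1,1): P.append(box(H+s*.078*Y+d*.0675,d*.0675,Y*.0045,n*.0045))
        P.append(box(H+d*.052,d*.0045,Y*.078,n*.0045))
    return P
def pose(p):  # x,y,z,yaw
    return Rn.from_euler("z",p[3]).as_matrix(),np.array(p[:3])
def render(c,p,q,S=4):
    R,t=pose(p);m=np.zeros((384*S,512*S),np.uint8)
    for P in parts(q):
        uv=proj(c,P@R.T+t); cv2.fillConvexPoly(m,cv2.convexHull(((uv+.5)*S-.5).round().astype(np.int32)),1)
    return cv2.resize(m.astype(np.float32),(512,384),interpolation=cv2.INTER_AREA)
def fit(views,p0,q0,z):  # views: (cam,mask)
    def f(v):
        s=0
        for c,m in views:
            r=render(c,[v[0],v[1],z,v[2]],v[3]); s+=1-np.minimum(r,m).sum()/np.maximum(r,m).sum()
        return s
    x0=np.array([*p0,q0]);best=None
    for k in range(3):
        sx=np.vstack([x0]+[x0+e*(1 if k%2==0 else -1) for e in np.diag([.02,.02,.15,.2])])
        r=minimize(f,x0,method="Nelder-Mead",options=dict(initial_simplex=sx,maxiter=200,xatol=1e-4,fatol=1e-4));x0=r.x
    return r.x,r.fun
def over(c,p,q):
    im=c["image"][:,:,::-1].copy();R,t=pose(p)
    for P in parts(q): cv2.polylines(im,[cv2.convexHull(proj(c,P@R.T+t).round().astype(np.int32))],True,(255,0,255),1)
    return im
E
python3 - <<'E'
from workcell import arm, vision, silhouettes
from h import *
import pickle
d=pickle.load(open("d0.pkl","rb"))
arm.reach([0.45,-0.12,0.42],[0.7071,0.7071,0,0])
c=vision.read_camera("wrist");d["wrist"]=c
print((-np.array(c["R"]).T@c["t"]).round(3),np.round(c["R"],2).tolist(),c["fx"])
for n in ["lamp","prop_leg","cradle"]:
    d["wrist",n]=silhouettes(n,"wrist");print(n,[(round(x["score"],2),np.round(x["extent"],1).tolist()) for x in d["wrist",n][:2]])
for cam in ["scene","top"]:
    d[cam]=vision.read_camera(cam);d[cam,"lamp"]=silhouettes("lamp",cam);print(cam,[(round(x["score"],2),np.round(x["extent"],1).tolist()) for x in d[cam,"lamp"][:2]])
pickle.dump(d,open("d1.pkl","wb"))
p0=[.52,-.2,-1.78]
for vs in (["top","scene"],["top","scene","wrist"],["wrist"]):
    try:
        V=[(d[k],d[k,"lamp"][0]["region"].astype(np.float32)) for k in vs]
        r,f=fit(V,p0,.1,.02);print(vs,r.round(4),f)
        if len(vs)>1 : best=r
    except Exception as e: print(vs,e)
p=[*best[:2],.02,best[2]]
ims=[over(d[k],p,best[3]) for k in ["wrist","top"]]
cv2.imwrite("pics/w1.png",np.hstack([cv2.resize(ims[0],(500,375)),cv2.resize(ims[1][140:260,290:410],(300,300)).repeat(1,0) if 0 else cv2.copyMakeBorder(cv2.resize(ims[1][150:250,300:400],(300,300)),0,75,0,0,0)]))
print(arm.sense()["time"])
E
```

```text
[ 0.45  -0.041  0.585] [[1.0, 0.0, -0.0], [0.0, -0.96, 0.28], [0.0, -0.28, -0.96]] 331.76164710056463
lamp []
prop_leg [(0.82, [287.6, 249.8, 111.1, 81.6])]
cradle [(0.87, [290.4, 199.3, 79.0, 78.7])]
scene [(0.71, [326.8, 303.4, 72.9, 47.9])]
top [(0.66, [341.6, 198.4, 40.1, 41.9]), (0.3, [324.9, 193.2, 20.0, 41.5])]
['top', 'scene'] [ 0.5233 -0.2036 -1.9106 -0.0081] 1.2570130825042725
['top', 'scene', 'wrist'] list index out of range
['wrist'] list index out of range
4.0833
```

View pics/w1.png

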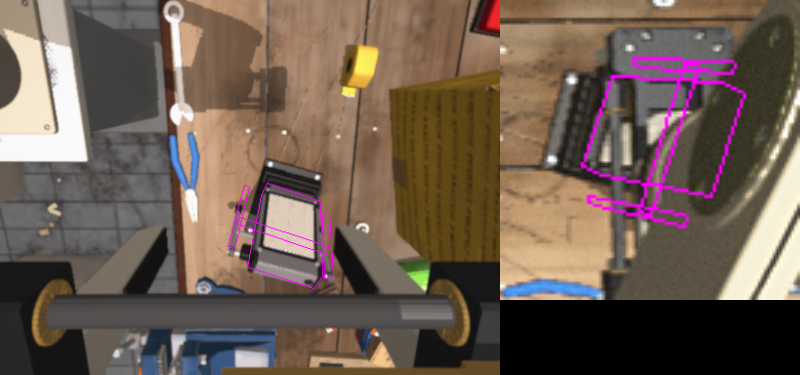

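The arm hid part of the top view, so I'll refit using the unobstructed first pictures plus the wrist leg mask.

```bash
python3 - <<'E'
from h import *
import pickle
d0=pickle.load(open("d0.pkl","rb"));d=pickle.load(open("d1.pkl","rb"))
V=[(d0[k],d0[k,"lamp"][0]["region"].astype(np.float32)) for k in("top","scene")]
for vs in (V,V[:1]):
    r,f=fit(vs,[.52,-.2,-1.78],.1,.02);print(r.round(4),f)
    if vs is V: best=r
# cradle screws? project cradle corners too
p=[*best[:2],.02,best[2]]
im=over(d["wrist"],p,best[3]);x,y=210,140
a=cv2.resize(im[y:y+160,x:x+160],(600,600),interpolation=cv2.INTER_CUBIC)
cv2.imwrite("pics/w2.png",a)
E
```

```text
[ 0.5194 -0.2088 -1.8404  0.2731] 0.47139686346054077
[ 0.5203 -0.2073 -1.8466  0.3025] 0.17523956298828125
```

View pics/w2.png

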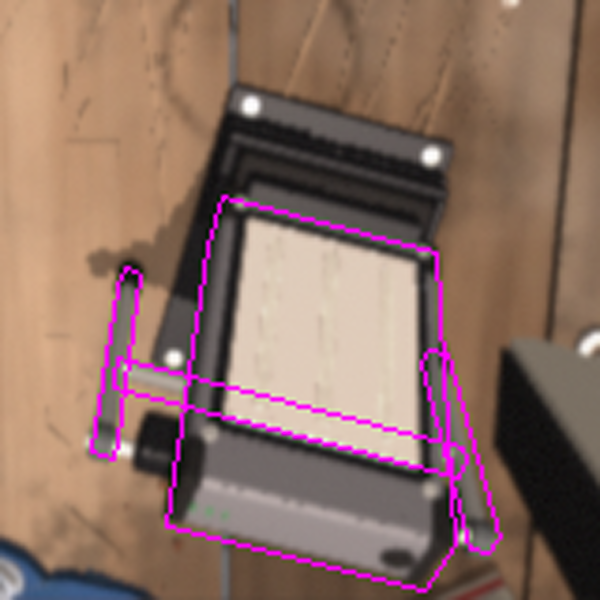

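The fit lies within about 2 mm of the picture: panel corners, near bar and hinge all match, giving x=0.519, y=-0.209, yaw=-1.84, q≈0.27. Next I'll push the near bar with closed, tilted fingers.

```bash
cat >> h.py <<'E'
P0=[.5194,-.2088,.02,-1.8404]
def quat(x,y,z): return Rn.from_matrix(np.column_stack([x,y,z])).as_quat()
def pushori(p,a=.75,b=.4,s=1):
    R,t=pose(p);z=np.array([np.sin(a)*np.cos(b),np.sin(b),-np.cos(a)*np.cos(b)])
    y=np.array([1.,0,0]);y=y-z*(y@z);y/=np.linalg.norm(y)
    return R@y,R@z,quat(R@np.cross(s*y,z),s*(R@y),R@z)
E
python3 - <<'E'
from workcell import arm
from h import *
R,t=pose(P0);arm.command_gripper(0)
for s in(1,-1):
    y,z,q=pushori(P0,s=s)
    tip=lambda x:R@np.array([x,-.080,.066])+t-y*.0175
    pre=tip(.035)-z*.12
    j=[arm.inverse_kinematics(X,q) for X in(pre,tip(.035),tip(.11))]
    print(s,[None if k is None else np.round(k,2) for k in j])
    if all(k is not None for k in j) and abs(j[0][5])<2.6: good=(s,q,y,z)
s,q,y,z=good
print("use",s,pre)
E
```

```text
1 [array([ 0.26, -0.37,  2.3 , -0.87,  1.32,  2.57]), array([ 0.02, -0.19,  2.33, -0.99,  1.02,  2.61]), array([-0.19, -0.27,  2.39, -1.03,  0.87,  2.48])]
-1 [array([ 0.26, -0.37,  2.3 , -0.87,  1.32, -0.57]), array([ 0.02, -0.19,  2.33, -0.99,  1.02, -0.53]), array([-0.19, -0.27,  2.39, -1.03,  0.87, -0.66])]
use -1 [ 0.41691856 -0.12449802  0.15735854]
```

```bash
python3 - <<'E'
from workcell import arm,vision,silhouettes
from h import *
R,t=pose(P0);y,z,q=pushori(P0,s=-1)
tip=lambda x:R@np.array([x,-.080,.066])+t-y*.0175
arm.reach(tip(.035)-z*.12,q)
print(arm.line_to(tip(.035),.12,threshold=15))
f0=arm.sense()["force"];print("f",np.round(f0,1),arm.sense()["time"])
hit=arm.line_to(tip(.116),.03,threshold=10)
s=arm.sense();print(hit,s["force"],(R.T@(np.array(s["ee_pos"])+y*.0175-t)).round(4),s["time"])
c=vision.read_camera("top");v=vision.read_camera("scene")
a=cv2.resize(c["image"][130:270,280:420],(400,400));b=cv2.resize(v["image"][250:370,260:400],(400,400))
cv2.imwrite("pics/p1.png",np.hstack([a,b])[:,:,::-1])
E
```

```text
False
f [-0.3 -0.4  0.5] 7.7417
True [1.86665627 3.5809799  0.19821625] [ 0.1094 -0.0793  0.0659] 9.9417
```

View pics/p1.png

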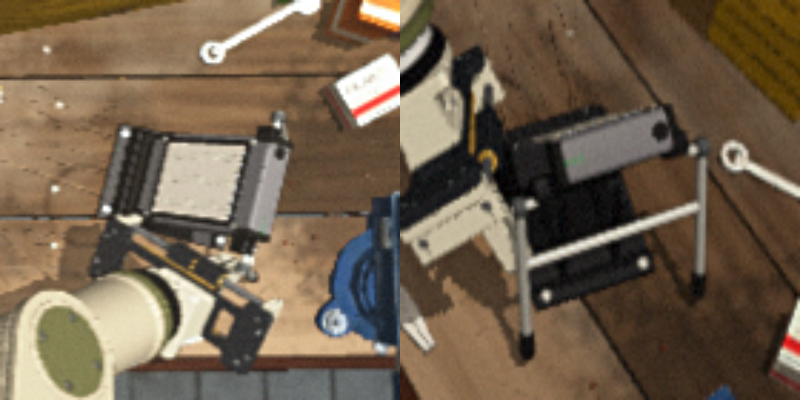

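The leg is swung out, and the stop stopped the push at x=0.109 where 0.108 was predicted. Now I'll back off, verify q, and plan the grasp.

```bash
cat >> h.py <<'E'
def legfit(c,m,p,S=4):
    best=[]
    R,t=pose(p)
    for q in np.arange(.2,1.0,.02):
        k=np.zeros((384*S,512*S),np.uint8)
        for P in parts(q)[1:]: cv2.fillConvexPoly(k,cv2.convexHull(((proj(c,P@R.T+t)+.5)*S-.5).round().astype(np.int32)),1)
        k=cv2.resize(k.astype(np.float32),(512,384),interpolation=cv2.INTER_AREA)
        best.append((np.minimum(k,m).sum()/np.maximum(k,m).sum(),round(q,2)))
    return sorted(best)[::-1][:3]
def gripori(p,s=1):
    R,_=pose(p);return R@D,quat(R@np.cross(s*N,D),s*(R@N),R@D)
E
python3 - <<'E'
from workcell import arm,vision,silhouettes
from h import *
import pickle
R,t=pose(P0);y,z,q=pushori(P0,s=-1)
e=np.array(arm.sense()["ee_pos"])
arm.line_to(e-R[:,0]*.04,.12)
arm.line_to(e-R[:,0]*.06-z*.12,.15)
arm.command_gripper(.085)
for s in (1,-1):
    d,g=gripori(P0,s);T_=R@T+t
    print(s,[None if k is None else np.round(k,2) for k in [arm.inverse_kinematics(T_+d*x,g) for x in(-.1,.025)]])
# move to pre-grasp viewing pose, arm up
arm.reach([0.36,-0.02,0.40],[0.7071,0.7071,0,0])
for cam in("scene","top"):
    c=vision.read_camera(cam)
    for n in("lamp","prop_leg"):
        S=silhouettes(n,cam)
        if S:
            m=S[0]["region"].astype(np.float32);print(cam,n,S[0]["score"],legfit(c,m,P0) if n=="prop_leg" else fit([(c,m)],[P0[0],P0[1],P0[3]],.9,.02))
    if cam=="top":
        for n in["headlamp_grey","tape_measure","grease_tin"]:
            print(n,[(round(x["score"],2),np.round(x["extent"],1).tolist()) for x in silhouettes(n,cam)[:2]])
d=pickle.load(open("d0.pkl","rb"));im=d["top"]["image"][100:180,100:200]
cv2.imwrite("pics/hl.png",np.hstack([cv2.resize(im,(500,400),interpolation=2),cv2.resize(over(c,P0,.9)[150:230,310:370,::-1],(300,400))])[:,:,::-1])
print(arm.sense()["time"])
E
```

```text
1 [array([-0.9 ,  0.27,  1.3 ,  0.36,  1.83,  0.99]), array([-0.83,  0.26,  1.51,  0.37,  1.61,  0.98])]
-1 [array([-0.9 ,  0.27,  1.3 ,  0.36,  1.83, -2.15]), array([-0.83,  0.26,  1.51,  0.37,  1.61, -2.16])]
scene lamp 0.86 (array([ 0.51858851, -0.21169864, -1.85619927,  0.85890412]), np.float64(0.3068540692329407))
scene prop_leg 0.94 [(np.float32(0.71344316), np.float64(0.86)), (np.float32(0.7078979), np.float64(0.88)), (np.float32(0.6938804), np.float64(0.9))]
top lamp 0.7 (array([ 0.52514431, -0.1501928 , -1.91924798,  0.69721433]), np.float64(0.7577563524246216))
top prop_leg 0.6 [(np.float32(0.121497326), np.float64(0.88)), (np.float32(0.11653524), np.float64(0.86)), (np.float32(0.11591165), np.float64(0.9))]
headlamp_grey [(0.66, [154.1, 141.2, 91.9, 67.5])]
tape_measure [(0.83, [268.1, 161.9, 20.6, 10.7])]
grease_tin [(0.78, [185.2, 223.7, 26.8, 20.5])]
14.4583
```

View pics/hl.png

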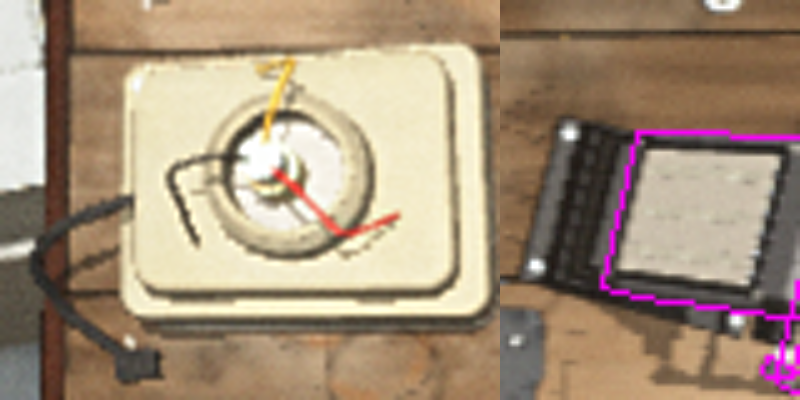

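The leg mask puts q at 0.86–0.90, close to the 0.85 limit, so I'll repeat the push as a check: light contact first, then firm.

```bash
python3 - <<'E'
from workcell import arm,vision,silhouettes
from h import *
import pickle
R,t=pose(P0);y,z,q=pushori(P0,s=-1)
tip=lambda x:R@np.array([x,-.080,.066])+t-y*.0175
loc=lambda:((R.T@(np.array(arm.sense()["ee_pos"])+y*.0175-t)).round(4),np.round(arm.sense()["force"],1))
arm.command_gripper(0)
arm.reach(tip(.06)-z*.1,q)
arm.line_to(tip(.09),.2,threshold=15)
print(arm.line_to(tip(.122),.03,threshold=2.5),loc())
print(arm.line_to(tip(.125),.02,threshold=16),loc())
arm.pause(.2)
print(loc())
e=np.array(arm.sense()["ee_pos"])
arm.line_to(e-R[:,0]*.05-z*.08,.2)
arm.command_gripper(.085)
d=pickle.load(open("d0.pkl","rb"));c=d["top"]
print("bulb",back(c,(158.2,134.5),.124), "tin",back(c,(185,224),.05),"tape",back(c,(268,161.5),.03))
c=vision.read_camera("scene");S=silhouettes("prop_leg","scene")
m=S[0]["region"].astype(np.float32);print(legfit(c,m,P0),arm.sense()["time"])
E
```

```text
True (array([ 0.1093, -0.0797,  0.0657]), array([1.6, 2.6, 0.5]))
True (array([ 0.1099, -0.0792,  0.0648]), array([ 2.2,  3.4, -0.6]))
(array([ 0.1099, -0.0792,  0.0648]), array([2.2, 3.7, 0.2]))
bulb [0.68897446 0.32502698 0.124     ] tin [0.42402412 0.25857093 0.05      ] tape [ 0.62032137 -0.00408509  0.03      ]
[(np.float32(0.60115135), np.float64(0.86)), (np.float32(0.5951774), np.float64(0.88)), (np.float32(0.58335125), np.float64(0.9))] 21.1667
```

The bar is stiff within 0.6 mm at the same place, so the leg is at its stop. Next: grasp, lift, and plan the placement at bulb (0.689, 0.325).

```bash
python3 - <<'E'
from workcell import arm,vision,silhouettes
from h import *
R,t=pose(P0);d,g=gripori(P0,1);T_=R@T+t
phi=np.radians(50);f=np.array([np.cos(phi),np.sin(phi)])
o=np.array([.689,.325])-.25*f;P1=[o[0],o[1],0,phi-np.pi];print("P1",P1)
R1,t1=pose(P1);d1,g1=gripori(P1,1);T1=R1@T+t1+d1*.025
for s in(1,-1):
    q1=gripori(P1,s)[1];print([None if k is None else np.round(k,2) for k in(arm.inverse_kinematics(T1+[0,0,.1],q1),arm.inverse_kinematics(T1,q1))])
e=np.array(arm.sense()["ee_pos"])
arm.line_to([e[0],e[1],.33],.25)
arm.reach(T_-d*.08,g)
print("in",arm.line_to(T_+d*.025,.1,threshold=8),arm.sense()["ee_pos"]-(T_+d*.025))
arm.command_gripper(0)
s=arm.sense();print(s["gripper_width"],np.round(s["force"],1),s["time"])
c=vision.read_camera("scene");v=vision.read_camera("top")
a=cv2.resize(v["image"][130:270,280:420],(400,400));b=cv2.resize(c["image"][230:370,260:400],(400,400))
cv2.imwrite("pics/g1.png",np.hstack([a,b])[:,:,::-1])
E
```

```text
P1 [np.float64(0.5283030975783651), np.float64(0.1334888892202555), 0, np.float64(-2.2689280275926285)]
[array([-0.24, -0.48,  2.05,  0.4 ,  1.38,  1.99]), array([-0.24, -0.41,  2.19,  0.42,  1.19,  1.91])]
[array([-0.24, -0.48,  2.05,  0.4 ,  1.38, -1.15]), array([-0.24, -0.41,  2.19,  0.42,  1.19, -1.23])]
in False [ 0.00030354 -0.00060231  0.00078545]
0.02985021811213803 [-0.9 -0.4  0.5] 25.9333
```

View pics/g1.png

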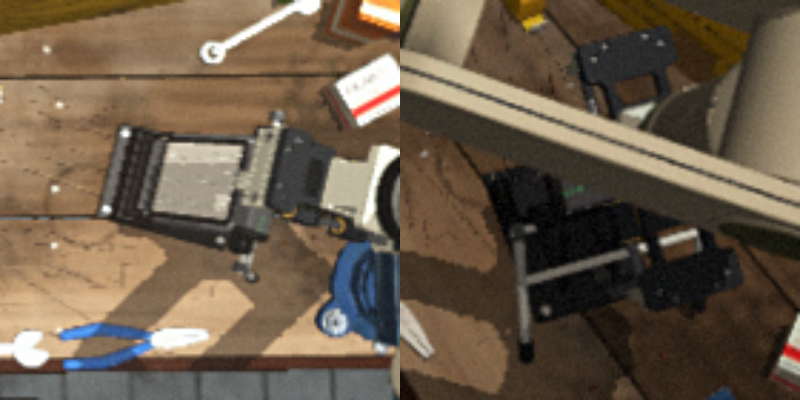

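The grip is good: 29.9 mm, centred on the panel end. Now I'll lift, carry, and lower until contact.

```bash
python3 - <<'E'
from workcell import arm,vision,silhouettes
from h import *
P1=[.5283,.1335,0,np.radians(50)-np.pi]
R1,t1=pose(P1);d1,g1=gripori(P1,1)
e=np.array(arm.sense()["ee_pos"])
arm.line_to(e+[0,0,.06],.08)
s=arm.sense();print(np.round(s["force"],1),s["gripper_width"])
arm.line_to(e+[0,0,.13],.15)
R,t=pose(P0);off=e-(R@(T+D*.025)+t);print(off)
T1=R1@(T+D*.025)+t1
arm.line_to(T1+[0,0,.11],.2,ori=g1)
arm.line_to(T1+[0,0,.02],.15)
print(arm.sense()["time"])
c=vision.read_camera("scene");v=vision.read_camera("top")
for k in(c,v):
    pass
P=[P1[0],P1[1],.02,P1[3]]
a=over(v,P,.9);b=over(c,P,.9)
uv=proj(c,[[P1[0],P1[1],0]])[0].astype(int);uw=proj(v,[[P1[0],P1[1],0]])[0].astype(int);print(uv,uw)
cr=lambda im,u:cv2.resize(im[max(0,u[1]-90):u[1]+90,max(0,u[0]-90):u[0]+90],(400,400))
cv2.imwrite("pics/l1.png",np.hstack([cr(a,uw),cr(b,uv)]))
E
```

```text
[ 0.1 -0.  -6.1] 0.03020918476515796
[-1.93787128e-05  4.77589964e-05  6.74148186e-05]
30.2417
[249 211] [225 191]
```

View pics/l1.png

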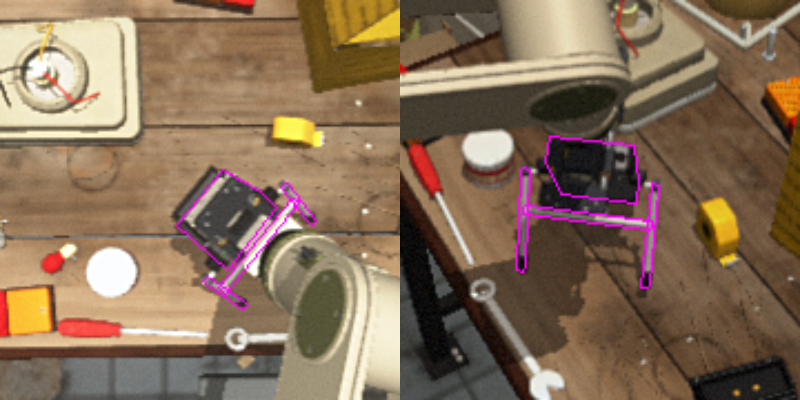

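The overlay matches on the lamp and both legs, so it is held as planned. Lowering and releasing.

```bash
python3 - <<'E'
from workcell import arm,vision,silhouettes
from h import *
P1=[.5283,.1335,0,np.radians(50)-np.pi]
R1,t1=pose(P1);d1,g1=gripori(P1,1);T1=R1@(T+D*.025)+t1
print(arm.line_to(T1+[0,0,-.005],.025,threshold=4))
s=arm.sense();print(np.array(s["ee_pos"])-T1,np.round(s["force"],1))
arm.command_gripper(.06)
print(arm.line_to(np.array(s["ee_pos"])-d1*.09,.12,threshold=6))
e=np.array(arm.sense()["ee_pos"])
arm.line_to(e-d1*.05+[0,0,.06],.2)
j=arm.sense()["joint_positions"];arm.move_joints([j[0]-.9,*j[1:]])
print(arm.sense()["time"])
c=vision.read_camera("scene");ms=silhouettes("lamp","scene");ml=silhouettes("prop_leg","scene")
v=vision.read_camera("top");mt=silhouettes("lamp","top")
V=[(k,m[0]["region"].astype(np.float32)) for k,m in((c,ms),(v,mt)) if m]
print([m[0]["score"] for m in(ms,ml,mt) if m])
r,fv=fit(V,[P1[0],P1[1],P1[3]],.9,0);print(r.round(3),fv)
if ml: print(legfit(c,ml[0]["region"].astype(np.float32),[r[0],r[1],0,r[2]]))
b=np.array([.689,.325])-r[:2];print("bulb in lamp",Rn.from_euler("z",-r[2]).apply([*b,0]).round(3))
for n in["headlamp_grey","tape_measure","grease_tin","tail_lens_1"]:
    print(n,[(round(x["score"],2),np.round(x["extent"],1).tolist()) for x in silhouettes(n,"top")[:1]])
a=over(v,P1,.9);b=over(c,P1,.9)
uv=proj(c,[[P1[0],P1[1],0]])[0].astype(int);uw=proj(v,[[P1[0],P1[1],0]])[0].astype(int)
cr=lambda im,u:cv2.resize(im[max(0,u[1]-90):u[1]+90,max(0,u[0]-90):u[0]+90],(400,400))
cv2.imwrite("pics/f1.png",np.hstack([cr(a,uw),cr(b,uv)]))
print(arm.sense()["time"])
E
```

```text
True
[0.00018484 0.0002901  0.00197995] [2.9 2.1 3.3]
False
34.775
[0.76, 0.82, 0.72]
[ 0.531  0.138 -2.277  0.911] 0.5715417861938477
[(np.float32(0.373317), np.float64(0.92)), (np.float32(0.3709531), np.float64(0.96)), (np.float32(0.36991006), np.float64(0.94))]
bulb in lamp [-0.245 -0.001  0.   ]
headlamp_grey [(0.84, [152.1, 141.9, 92.6, 67.6])]
tape_measure [(0.64, [268.6, 162.2, 20.5, 10.1])]
grease_tin [(0.91, [185.2, 224.8, 26.2, 18.3])]
tail_lens_1 [(0.79, [135.4, 241.3, 49.5, 23.8])]
35.225
```

View pics/f1.png

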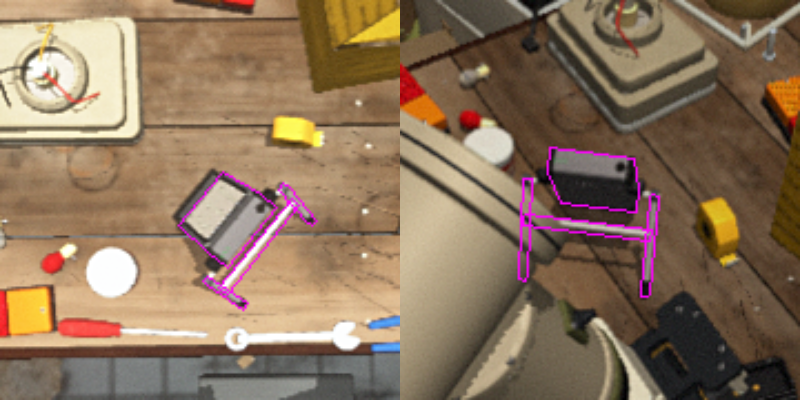

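The lamp stands upright on its foot and leg at the target pose, the overlay agrees in both views, and the arm is clear.

```bash
python3 -c "
from workcell import arm
arm.finish_job();print(arm.sense()['time'])"
```

```text
the job is handed in; nothing more can be done
the job is handed in; nothing more can be done
```

The lamp is standing on the bench on its foot and prop leg, facing the headlamp's bulb holder, and I handed the job in at about 35 s of the 51 s allowed. The system gives no verdict, so I can't confirm it passed.

- **Prop leg:** I pushed it open in the cradle with closed fingers on one side bar. A second push found it firm within 0.6 mm at the same point, with the force limit set at 16 N.
- **Lift and placing:** I gripped the panel's top end, lifted the lamp out and lowered it onto the bench until it made contact.
- **Final position:** camera fits put the bulb holder about 245 mm in front of the face and about 1 mm off its middle line. The leg reads about 0.91 rad, and the model outline matches the lamp in both views.
- **Surroundings:** the headlamp, tin, tape measure and lens show only 1–2 pixel differences from the start (about 3 mm per pixel in the top view).

**Checks that disagreed:**
- In the cradle, the leg's camera reading was 0.86–0.90 rad, close to the 0.85 limit. I relied on the push instead.
- The final leg fit from the scene camera was weak because the arm partly hid the leg, and the two-view lamp fit was only moderate for the same reason.
- Contact came about 2 mm above the planned height. I put that down to calibration, and the lamp settled when I let go.

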